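# Clip the marker into its holder and press the holder on the sprung plate

## Robot

A 7-joint arm with a two-finger parallel gripper is mounted at the origin on the work surface. World frame = base frame: x ahead of the robot, y to its left, z up, the work surface at z = 0. Lengths are in m, angles in degrees, forces in N, time in s.
With the tool pointing down it reaches from about 0.4 to 0.9 m from the base axis. Payload 5.5 kg.
Tool frame: the origin (TCP) lies midway between the tips of the shut fingers; the grasp point (between the pads) lies 19 mm behind it (env.grasp_offset is the z of the grasp point in the tool frame, in m); z points along the fingers, y is the line along which they close (so a half turn about z gives the same grasp; the last joint's range is limited). The gripper opens to 85 mm and grips with 20 to 120 N. Pads are 22 mm wide; open, the fingers measure 114 mm over their backs; the gripper's body (76 mm by 85 mm) begins 54 mm behind the grasp point. The pads swing forward as they close: fully open they stand 13 mm farther back than shut.
Start: joints at [-60.321, 28.699, -24.465, 88.831, 12.651, 65.22, -12.049], TCP at [0.164, 0.629, 0.209] pointing down, gripper open.
Joint ranges: [-164.97, 164.97], [-17.58, 116.51], [-87.97, 89.64], [11.32, 138.91], [-80.73, 260.73], [10.89, 115.49], [-147.41, 147.41]. Speed limits (degrees/s): [147.25, 147.25, 180, 180, 180, 180, 180].

## Interface

Orientations are given as [roll, pitch, yaw] about the fixed x, y, z axes, in that order (R = Rz(yaw) Ry(pitch) Rx(roll)).
In Python, from workcell import env gives the robot as it stands.
- The arm moves only by the tool play_rows, never from a script. Its argument "deltas" is a list of rows, each a list of 3 entries, a list of its own where there are three numbers: the opening in per cent of the stroke, from 0 (shut) to 100 (fully open), then the shift along the tool's x, y, z in m, then the turn about the tool's z in degrees. A call has 1 to 12 rows; each row is the pose to reach, as a shift and turn from the pose commanded when the call began, along the tool's axes at that moment; what a row does not reach only later rows make up. A row lasts 1/12 s, in which the tool goes at most 41.7 mm and 7.16 degrees, less where a joint would pass 70% of its speed; a pose out of reach is approached as far as the arm can. A call with a gripper value outside its range is refused whole. The fingers move at their own pace and stop on an object; "squeeze" is the grip in N (left out, the last holds). Time passes only in rows, so rows that repeat a pose let the fingers close. It gives the time, the measured TCP pose, the force, the opening and the grip force at its end, in the units of the state.
- env.observe(): the state, without advancing time (a new reading comes with each control period).
- env.capture(name): name is "side" or "top" or "wrist"; returns the picture (384x512x3 uint8, red, green, blue); there is no depth.
- env.camera_info(name): a dict with "K" (3x3 intrinsics, pixels), "k1" (the pictures are not rectified: a ray, as slopes to the right and down, at radius r is drawn at 1 + k1 r^2 times it, then the intrinsics apply), "world_to_cam" (4x4, takes a point from world to camera coordinates). Camera axes: x right, y up, looking along -z (the intrinsics and any distortion apply to the point x, -y, -z); pixel columns grow to the right and rows downward; lengths in m; the calibration is good to about 2 mm. A picture is of the moment at which its call begins: read the wrist's pose just before it. camera_info takes no time and is no camera call; for the wrist camera it gives the pose at the moment of the call.
- env.close_job(): hands the job in; it is judged then, once.
The state is a dict: "clock": time; "joint_positions": joint angles; "joint_velocities": joint speeds; "joint_torque": joint torques, N m; "eef_pos": TCP position; "tcp_rot": TCP orientation; "contact_force": force on the tool from outside, world axes, zero at the start; "wrist_torque": the same for the moment, N m; "opening": finger opening in m; "gripper_force": force on a finger pad.
Only numpy, scipy, OpenCV 4.12 (cv2) and the standard library are available. Lean on these libraries where they do the work, as an engineer would, in place of code of your own. Each camera call takes 0.05 s, during which the arm holds its last target. There are 200 camera calls.

## Task

Take the red-capped marker from its grey rest and push it straight down into the white desk holder's two fork clips until it sits home and the blue sprung jaw has snapped shut over it. Then take the holder by its orange grip tab, keep it flat on the desk and press its back wall squarely and centrally against the aluminium plate of the blue fixture until the plate's black pointer stands in the green zone, not in the red one, so that a colleague can screw the two together. Finish while still holding it there with that steady push, and leave the other things on the desk alone.

Things in the scene. Friction and masses are not known exactly. Their poses are not given: they have to be found in the camera images.
- marker_mid (a point): Centre of the loose marker: white round barrel with red cap, 18 mm across, 140 mm long, 30 g, its length along this point's y. It starts level on two saddles of the grey rest, axis 45 mm above the desk; the saddles are 12 mm wide, 42 mm either side of the rest's middle, with room between them for fingers down to 8 mm above the desk.
- rest: Fixed grey marker rest, 50 x 110 mm, 39 mm high, long side along y, origin on the desk below its centre.
- holder: Loose white holder, 0.25 kg, on the desk; origin at its underside below the clip seat. x points to its back wall, y along the marker, z up. Base x -50 to 50, y -60 to 60 mm, 10 thick; back wall x 50 to 58, 120 wide, 42 high: its back face (x = 58) is pressed on the plate. Orange grip tab x -91 to -49, 20 wide, 45 high. Clips 77 high.
- clip_seat (a point): Where the marker's centre lies when home: 46 mm above the holder's underside; axes as the holder's, marker along y (either way round). Fork clips, 12 mm wide, stand 36 mm either side along y. Between them fingers have 60 mm along y, x -49 to 50 mm, and room down to 20 mm above the desk.
- jaw (a joint): Angle (rad) of the blue sprung jaw: 0 shut, up to about 0.1 while the marker passes, near 0 when it is home. Each clip is a white fixed prong at -x and a blue jaw arm at +x, forming a funnel open upwards, about 29 mm wide at the top (77 mm above the desk), narrowed by the jaw's lip to 15 mm at 55 mm; pushing the 18 mm marker past takes about 3 to 10 N down.
- grip_tab (a point): Centre of the orange grip tab, 22.5 mm above the desk, 70 mm in front (-x) of the clip seat; axes as the holder's. The tab is 42 mm long (x), 20 mm wide (y), 45 mm high, to be pinched across y from above or pushed.
- fixture: Fixed blue fixture; origin on the desk below the middle of its sprung plate's front face at rest. x is the press direction, y along the plate. Behind the plate a block (x 55 to 115 mm, 80 wide, 60 high) carries the scale: white, then green for plate travel 10 to 26 mm, then red. The desk before and under the plate's travel is bare.
- stop_plate (a joint): How far (m) the plate has been pushed back along the fixture's x: 0 at rest, 0.036 at its hard end. Springs without preload, 450 N/m: the middle of the green zone, 0.018, takes 8 N.
- stop_face (a point): Middle of the front face of the aluminium plate (140 mm wide, 59 mm high, 8 mm thick), 30 mm above the desk; it moves with the plate; x is the press direction. A black pointer runs back from its top over the scale.
- water: Bystander: clear water bottle, 64 mm across, 200 mm tall; origin at its underside.
- dropper: Bystander: white dropper bottle, 52 mm across, 140 mm tall; origin at its underside.
- cup_a: Bystander: clear sample cup with blue lid, 68 mm across, 70 mm tall; origin at its underside.
- cup_b: Bystander: another clear sample cup with blue lid, same size; origin at its underside.
- pills: Bystander: small amber jar with white cap, 44 mm across, 75 mm tall; origin at its underside.
- stapler: Bystander: grey and black stapler, 40 x 130 x 43 mm; origin at its underside.
Not all that is in view belongs to the job. What is shaped like the holder but brown is not meant.

How it is judged:
By the outcome, as a careful person would: the job done as asked, in the order asked, and still so for the second after the job is handed in, while the arm keeps its last pose, push and grip.
It also fails if it takes over 61 s, if anything falls off the work surface, if the arm or the gripper's body presses on something with over 40 N, if the wrist force passes 120 N, or if a joint passes its speed limit or range.

## Working session

There is one attempt and no reset: what is moved stays moved. The work goes in short steps, Python scripts to look and compute and a tool call to move; the robot and the scene stay as the last step left them, time stands still between calls to the robot, and variables do not carry over. Pictures are saved under pics/ and viewed, at most 12 in all, crops included, and the job is handed in when it is done.

Besides the shell and the picture viewer there is one more tool, called after "Request:" as name(argument=value, ...) on one line, values as JSON. play_rows: Moves the arm, as the interface text tells. Its arguments: {"type":"object","properties":{"deltas":{"type":"array","items":{"type":"array"}},"squeeze":{"type":"number"}},"required":["deltas"]}

```bash
mkdir -p pics; cat > h.py <<'E'
import numpy as np, cv2
from workcell import env
def ray(ci,u,v):
    K=np.array(ci["K"]);k=ci["k1"]
    d=np.array([(u-K[0,2])/K[0,0],(v-K[1,2])/K[1,1]]);p=d.copy()
    for _ in range(20): p=d/(1+k*(p@p))
    M=np.array(ci["world_to_cam"]);R=M[:3,:3];t=M[:3,3]
    return -R.T@t, R.T@np.array([p[0],-p[1],-1.])
def onz(ci,u,v,z):
    o,d=ray(ci,u,v);return o+d*(z-o[2])/d[2]
def proj(ci,P):
    M=np.array(ci["world_to_cam"]);c=M[:3,:3]@np.asarray(P,float)+M[:3,3]
    s=np.array([c[0]/-c[2],-c[1]/-c[2]]);s=s*(1+ci["k1"]*(s@s));K=np.array(ci["K"])
    return np.array([K[0,0]*s[0]+K[0,2],K[1,1]*s[1]+K[1,2]])
def cap(n,f,scale=1.5):
    ci=env.camera_info(n);im=env.capture(n)
    cv2.imwrite("pics/%s_raw.png"%f,im[:,:,::-1])
    cv2.imwrite("pics/%s.png"%f,cv2.resize(im[:,:,::-1],None,fx=scale,fy=scale,interpolation=cv2.INTER_CUBIC))
    return ci,im
E
python3 - <<'E'
from h import *
s=env.observe();print({k:np.round(v,3) for k,v in s.items()},env.grasp_offset)
for n in("top","side"):
    ci,im=cap(n,n+"1");o,d=ray(ci,256,192);print(n,o.round(3),d.round(3),ci["K"],ci["k1"])
E
```

```text
{'clock': np.float64(0.0), 'joint_positions': array([-60.322,  28.753, -24.454,  88.891,  12.652,  65.219, -12.05 ]), 'joint_velocities': array([ 0.076,  0.007,  0.009, -0.12 , -0.07 , -0.058,  0.012]), 'joint_torque': array([ 1.0000e-03, -5.6951e+01, -5.8160e+00, -2.8093e+01,  1.1000e-02,
        1.2000e-02, -0.0000e+00]), 'eef_pos': array([0.164, 0.628, 0.208]), 'tcp_rot': array([-1.79891e+02, -3.00000e-03,  1.65406e+02]), 'contact_force': array([ 0.39 , -0.366,  0.716]), 'wrist_torque': array([0.005, 0.002, 0.011]), 'gripper_force': np.float64(0.0), 'opening': np.float64(0.085)} -0.0187
top [0.349 0.021 1.277] [ 0.11  -0.004 -0.994] [[434.39109071   0.         256.70438179]
 [  0.         434.39109071 184.92854764]
 [  0.           0.           1.        ]] -0.14185378198915236
side [0.332 0.821 0.69 ] [ 0.176 -0.786 -0.592] [[383.22316341   0.         253.59325021]
 [  0.         383.22316341 198.77301663]
 [  0.           0.           1.        ]] -0.030677070298533275
```

View pics/top1.png

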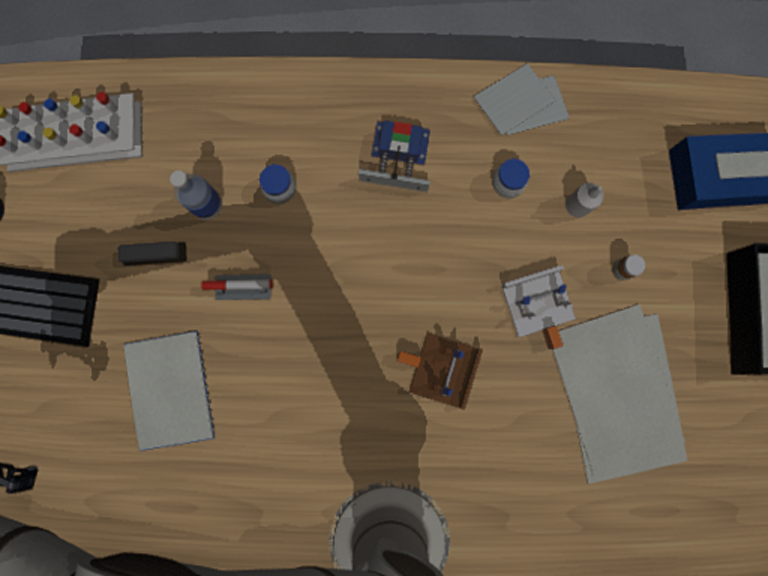

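View pics/side1.png

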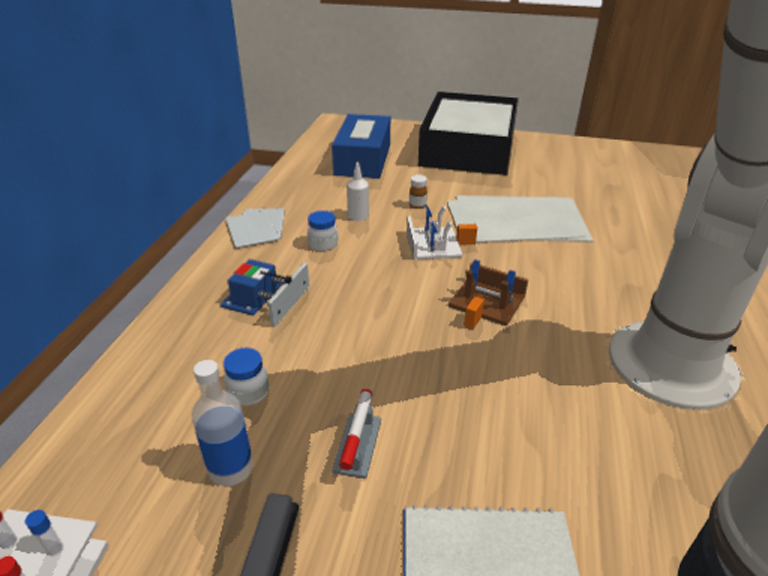

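The top view shows the rest and marker at display px (243,288), the white holder at (540,300) with its tab at (553,337), and the fixture plate at (394,182). The brown decoy is at (445,370).

```bash
python3 - <<'E'
from h import *
ci=env.camera_info("top")
im=cv2.imread("pics/top1_raw.png");hsv=cv2.cvtColor(im,cv2.COLOR_BGR2HSV)
def roi(m,x0,y0,x1,y1):
    z=np.zeros_like(m);z[y0:y1,x0:x1]=m[y0:y1,x0:x1];return z
red=cv2.inRange(hsv,(0,150,60),(6,255,255))|cv2.inRange(hsv,(174,150,60),(180,255,255))
wh=cv2.inRange(hsv,(0,0,150),(180,60,255))
m=roi(red|wh,130,180,185,200)
pts=cv2.findNonZero(m);(c,wh_,a)=cv2.minAreaRect(pts);print("marker",c,wh_,a)
bp=cv2.boxPoints((c,wh_,a));print([onz(ci,*p,.05)[:2].round(3) for p in bp],onz(ci,*c,.045).round(4))
org=cv2.inRange(hsv,(5,170,90),(18,255,255))
for n,r in(("tab",(355,210,385,240)),):
    p=cv2.findNonZero(roi(org,*r));c,w,a=cv2.minAreaRect(p);print(n,c,w,a,onz(ci,*c,.03).round(3))
# plate top edge / wall by eye
for n,u,v,z in(("plateL",360,170,.059),("plateR",428,184,.059),("wallL",503,280,.042),("wallR",559,266,.042),("pointer",402,128,.06),("baseFL",517,335,.01),("baseFR",575,319,.01)):
    print(n,onz(ci,u/1.5,v/1.5,z).round(3))
E
```

```text
marker (157.49998474121094, 189.49998474121094) (46.99999237060547, 4.999999046325684) 0.0
[array([0.478, 0.366]), array([0.493, 0.367]), array([0.495, 0.231]), array([0.481, 0.23 ])] [0.4874 0.2994 0.045 ]
tab (369.1764831542969, 224.2059326171875) (13.096923828125, 6.063390731811523) 75.96376037597656 [ 0.399 -0.313  0.03 ]
plateL [0.712 0.067 0.059]
plateR [ 0.687 -0.065  0.059]
wallL [ 0.505 -0.212  0.042]
wallR [ 0.535 -0.322  0.042]
pointer [ 0.799 -0.013  0.06 ]
baseFL [ 0.402 -0.245  0.01 ]
baseFR [ 0.434 -0.362  0.01 ]
```

Request:
play_rows(deltas=[[60,[-0.033,-0.02,-0.002],6.5],[60,[-0.066,-0.04,-0.004],13],[60,[-0.1,-0.06,-0.008],20],[60,[-0.135,-0.081,-0.01],26],[60,[-0.17,-0.102,-0.01],33],[60,[-0.205,-0.123,-0.01],40],[60,[-0.24,-0.144,-0.01],47],[60,[-0.275,-0.165,-0.01],54],[60,[-0.31,-0.186,-0.01],61],[60,[-0.345,-0.207,-0.01],68],[60,[-0.375,-0.225,-0.01],75],[60,[-0.396,-0.237,-0.01],75.4]])

```text
clock: 1.1
eef_pos: [0.4899, 0.2955, 0.2183]
tcp_rot: [180.0, 0.1, 89.4]
contact_force: [0.9, 0.8, -0.3]
opening: 0.0515
gripper_force: 0.0
```

```bash
python3 - <<'E'
from h import *
s=env.observe();print(s["eef_pos"].round(4),s["tcp_rot"].round(2),s["contact_force"].round(2))
ci,im=cap("wrist","w1");o,d=ray(ci,256,192);print(o.round(3),d.round(3))
E
```

```text
[0.4899 0.2955 0.2183] [1.7996e+02 1.1000e-01 8.9380e+01] [ 0.89  0.8  -0.3 ]
[0.49  0.361 0.383] [ 0.01  -0.25  -0.968]
```

View pics/w1.png

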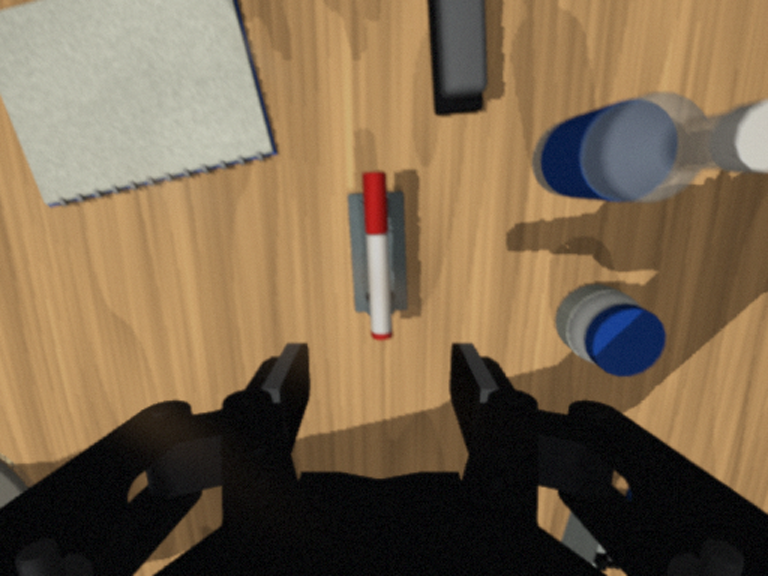

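The wrist view shows the marker running from the red end at (374,173) to the tail at (381,338). The rest spans roughly (349,192) to (407,312).

```bash
python3 - <<'E'
from h import *
ci=env.camera_info("wrist");s=env.observe()
im=cv2.imread("pics/w1_raw.png");hsv=cv2.cvtColor(im,cv2.COLOR_BGR2HSV)
red=cv2.inRange(hsv,(0,120,60),(6,255,255))|cv2.inRange(hsv,(174,120,60),(180,255,255))
wh=cv2.inRange(hsv,(0,0,150),(180,60,255))
m=np.zeros_like(red);m[105:235,238:266]=(red|wh)[105:235,238:266]
p=cv2.findNonZero(m)[:,0,:].astype(float)
rows=np.unique(p[:,1]);mid=np.array([[p[p[:,1]==r,0].mean(),r] for r in rows if 5<(p[:,1]==r).sum()<14])
f=np.polyfit(mid[:,1],mid[:,0],1)
a=onz(ci,np.polyval(f,rows[0]),rows[0],.048);b=onz(ci,np.polyval(f,rows[-1]+1),rows[-1]+1,.045)
print(rows[0],rows[-1],a.round(4),b.round(4),np.linalg.norm(a-b));d=a-b
c=(a+b)/2;yaw=np.degrees(np.arctan2(d[1],d[0]));print("c",c.round(4),"axis",yaw)
for q in((349,192),(403,190),(355,312),(409,309)):print(onz(ci,q[0]/1.5,q[1]/1.5,.0).round(3),onz(ci,q[0]/1.5,q[1]/1.5,.036).round(3))
Y=np.radians(s["tcp_rot"][2]);dw=c-s["eef_pos"]
print("tool d",dw[0]*np.cos(Y)+dw[1]*np.sin(Y),dw[0]*np.sin(Y)-dw[1]*np.cos(Y), "yaw",s["tcp_rot"][2])
E
```

```text
115.0 226.0 [0.4891 0.3623 0.048 ] [0.493 0.222 0.045] 0.14035595491651087
c [0.4911 0.2922 0.0465] axis 91.61516784386087
[0.467 0.346 0.   ] [0.47  0.347 0.036]
[0.516 0.348 0.   ] [0.513 0.349 0.036]
[0.47  0.234 0.   ] [0.472 0.245 0.036]
[0.522 0.236 0.   ] [0.519 0.248 0.036]
tool d 0.0005909183101115031 -0.0023361365614034536 yaw 89.33151345664638
```

```bash
cat > mk.py <<'E'
from h import *
s=env.observe();print(s["clock"],s["eef_pos"].round(4),s["tcp_rot"].round(2),s["joint_velocities"].round(1))
ci=env.camera_info("wrist");im=env.capture("wrist")
hsv=cv2.cvtColor(im,cv2.COLOR_RGB2HSV)
red=cv2.inRange(hsv,(0,120,60),(6,255,255))|cv2.inRange(hsv,(174,120,60),(180,255,255))
n,l,st,_=cv2.connectedComponentsWithStats(red[:,150:300]);i=1+st[1:,4].argmax();x0=st[i,0]+150-4;y0=st[i,1];x1=x0+st[i,2]+14
wh=cv2.inRange(hsv,(0,0,150),(180,60,255))
m=np.zeros_like(red);m[y0:y0+130,x0:x1]=(red|wh)[y0:y0+130,x0:x1]
p=cv2.findNonZero(m)[:,0,:].astype(float)
rows=np.unique(p[:,1]);mid=np.array([[p[p[:,1]==r,0].mean(),r] for r in rows if 5<(p[:,1]==r).sum()<14])
f=np.polyfit(mid[:,1],mid[:,0],1)
a=onz(ci,np.polyval(f,rows[0]),rows[0],.048);b=onz(ci,np.polyval(f,rows[-1]+1),rows[-1]+1,.045)
print(rows[0],rows[-1],a.round(4),b.round(4),np.linalg.norm(a-b));d=a-b
c=(a+b)/2;yaw=np.degrees(np.arctan2(d[1],d[0]));print("c",c.round(4),"axis",yaw)
s2=env.observe();print(s2["eef_pos"].round(4))
Y=np.radians(s["tcp_rot"][2]);dw=c-s["eef_pos"]
print("tool d",dw[0]*np.cos(Y)+dw[1]*np.sin(Y),dw[0]*np.sin(Y)-dw[1]*np.cos(Y), "yaw",s["tcp_rot"][2])
E
python3 mk.py
```

```text
1.15 [0.4934 0.2916 0.2183] [179.84   0.23  89.33] [-1.6 -0.6 -1.7  1.1  0.9  0.1 -2.7]
110.0 222.0 [0.484  0.3679 0.048 ] [0.4879 0.2277 0.045 ] 0.1403620354111075
c [0.4859 0.2978 0.0465] axis 91.61900565626087
[0.4912 0.2942 0.2182]
tool d 0.00614784504816252 -0.0075153671417106625 yaw 89.33151345664638
```

Request:
play_rows(deltas=[[60,[0,0,0],-1.6],[60,[0,0,0],-1.6],[60,[0,0,0],-1.6],[60,[0,0,0],-1.6],[60,[0,0,0],-1.6],[60,[0,0,0],-1.6]])

```text
clock: 1.7
eef_pos: [0.4869, 0.3003, 0.2186]
tcp_rot: [-180.0, -0.0, 91.6]
contact_force: [0.2, -0.4, 0.4]
opening: 0.0513
gripper_force: 0.0
```

```bash
python3 mk.py
```

```text
1.7 [0.4869 0.3003 0.2186] [-179.99   -0.     91.64] [ 0.1 -0.1  0.1 -0.1 -0.1  0.1  0.1]
118.0 229.0 [0.4839 0.3683 0.048 ] [0.488  0.2273 0.045 ] 0.14106244062093515
c [0.486  0.2978 0.0465] axis 91.64479737458828
[0.487  0.3002 0.2186]
tool d -0.002471521025186981 -0.0010512860300141743 yaw 91.64018178590376
```

Request:
play_rows(deltas=[[60,[-0.0025,-0.001,0.03],0],[60,[-0.0025,-0.001,0.065],0],[60,[-0.0025,-0.001,0.1],0],[60,[-0.0025,-0.001,0.13],0],[60,[-0.0025,-0.001,0.155],0],[60,[-0.0025,-0.001,0.175],0],[60,[-0.0025,-0.001,0.188],0],[60,[-0.0025,-0.001,0.193],0],[60,[-0.0025,-0.001,0.193],0],[60,[-0.0025,-0.001,0.193],0],[30,[-0.0025,-0.001,0.193],0],[15,[-0.0025,-0.001,0.193],0]], squeeze=40)

```text
clock: 2.75
eef_pos: [0.4875, 0.2981, 0.0271]
tcp_rot: [179.9, -0.1, 91.6]
contact_force: [0.7, -0.8, 0.1]
opening: 0.0282
gripper_force: 0.0
```

Request:
play_rows(deltas=[[5,[0,0,0],0],[5,[0,0,0],0],[5,[0,0,0],0],[5,[0,0,0],0],[5,[0,0,-0.005],0],[5,[0,0,-0.02],0],[5,[0,0,-0.045],0],[5,[0,0,-0.075],0],[5,[0,0,-0.105],0],[5,[0,0,-0.13],0],[5,[0,0,-0.15],0],[5,[0,0,-0.16],0]])

```text
clock: 3.75
eef_pos: [0.487, 0.298, 0.1885]
tcp_rot: [179.9, -0.1, 91.6]
contact_force: [0.8, -0.1, -0.4]
opening: 0.012
gripper_force: 33.5
```

Request:
play_rows(deltas=[[5,[-0.02,0,-0.02],0],[5,[-0.05,-0.001,-0.04],0],[5,[-0.085,-0.002,-0.06],0],[5,[-0.12,-0.002,-0.08],-2],[5,[-0.16,-0.003,-0.08],-4],[5,[-0.2,-0.003,-0.08],-6],[5,[-0.24,-0.004,-0.08],-8],[5,[-0.28,-0.005,-0.08],-10],[5,[-0.32,-0.005,-0.08],-12],[5,[-0.36,-0.006,-0.08],-13.6],[5,[-0.4,-0.007,-0.08],-13.6],[5,[-0.44,-0.007,-0.08],-13.6]])

```text
clock: 4.75
eef_pos: [0.4903, -0.1442, 0.2648]
tcp_rot: [-179.9, -0.1, 105.2]
contact_force: [1.0, -0.7, -0.6]
opening: 0.0123
gripper_force: 33.5
```

```bash
python3 - <<'E'
from h import *
s=env.observe();print(s["eef_pos"].round(4),s["tcp_rot"].round(2),s["opening"],s["gripper_force"],s["joint_positions"].round(1))
E
```

```text
[ 0.4903 -0.1442  0.2648] [-1.7990e+02 -6.0000e-02  1.0522e+02] 0.012256127210738802 33.505595326423645 [  0.7   9.6  14.3 105.8  -2.6  65.1  31.1]
```

Request:
play_rows(deltas=[[5,[-0.035,-0.009,0],0],[5,[-0.07,-0.018,0],0],[5,[-0.105,-0.026,0],0],[5,[-0.14,-0.035,0],0],[5,[-0.17,-0.043,0],0],[5,[-0.2,-0.05,0],0],[5,[-0.225,-0.056,0],0],[5,[-0.24,-0.06,0],0],[5,[-0.242,-0.061,0],0],[5,[-0.242,-0.061,0],0],[5,[-0.242,-0.061,0],0],[5,[-0.242,-0.061,0],0]])

```text
clock: 5.75
eef_pos: [0.497, -0.3899, 0.2653]
tcp_rot: [180.0, -0.1, 105.4]
contact_force: [0.3, 0.5, -0.3]
opening: 0.0121
gripper_force: 33.5
```

```bash
python3 - <<'E'
from h import *
s=env.observe();print(s["eef_pos"].round(4),s["tcp_rot"].round(2))
ci,im=cap("wrist","w2");import pickle;pickle.dump((ci,s),open("w2.pkl","wb"))
E
```

```text
[ 0.497  -0.3899  0.2653] [ 1.7998e+02 -9.0000e-02  1.0535e+02]
```

View pics/w2.png

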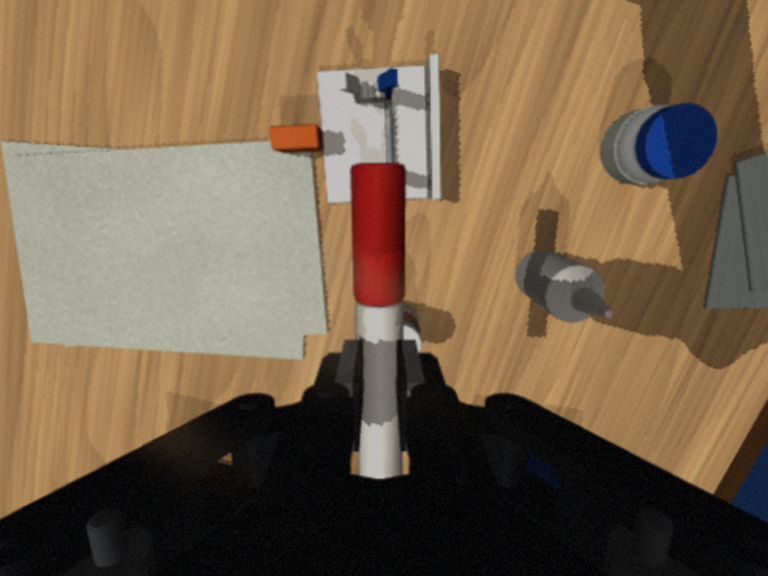

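The marker is held, red end at (378,164) and tail at about (380,478). The holder's base front corners are at (319,71) and (327,203), and its wall top runs from (434,54) to (437,199).

```bash
python3 - <<'E'
from h import *
import pickle
ci,s=pickle.load(open("w2.pkl","rb"))
P={n:onz(ci,u/1.5,v/1.5,z) for n,u,v,z in(("A",319,71,.01),("B",327,203,.01),("C1",429,55,.042),("C2",438.5,54,.042),("D1",432.5,199,.042),("D2",441,198.5,.042),("T1",270,127,.045),("T2",318,123,.045),("T3",322,150,.045),("t4",275,153,.02))}
for n in P:print(n,P[n].round(4))
L={"A":(-50,60),"B":(-50,-60),"C1":(50,60),"C2":(58,60),"D1":(50,-60),"D2":(58,-60),"T1":(-91,10)}
src=np.array([L[n] for n in L])/1000.;dst=np.array([P[n][:2] for n in L])
a=src-src.mean(0);b=dst-dst.mean(0);U,S,V=np.linalg.svd(a.T@b);R=(U@V).T
t=dst.mean(0)-R@src.mean(0);print("holder",t.round(4),np.degrees(np.arctan2(R[1,0],R[0,0])),"scale",S.sum()/(a*a).sum())
print("res mm",(1e3*(dst-(src@R.T+t))).round(1).tolist())
z=s["eef_pos"][2]+.0187
Y=np.radians(s["tcp_rot"][2]);X=np.array([np.cos(Y),np.sin(Y)]);Yv=np.array([np.sin(Y),-np.cos(Y)])
for n,u,v in(("red",378.5,164),("redL",352,166),("redR",405,166),("tail",380,478),("mid",379,340)):
    p=onz(ci,u/1.5,v/1.5,z+(.009 if n=="tail" else 0.004));q=p[:2]-s["eef_pos"][:2];print(n,"tool",(q@X).round(4),(q@Yv).round(4))
# marker mask
im=cv2.imread("pics/w2_raw.png")
E
```

```text
A [ 0.4001 -0.2472  0.01  ]
B [ 0.4352 -0.3607  0.01  ]
C1 [ 0.4925 -0.2168  0.042 ]
C2 [ 0.5    -0.2139  0.042 ]
D1 [ 0.5304 -0.3292  0.042 ]
D2 [ 0.5377 -0.3267  0.042 ]
T1 [ 0.3759 -0.3082  0.045 ]
T2 [ 0.4154 -0.294   0.045 ]
T3 [ 0.4239 -0.3147  0.045 ]
t4 [ 0.3784 -0.3281  0.02  ]
holder [ 0.4644 -0.2886] 18.30730773291734 scale 0.9894459344493197
res mm [[2.0, 0.2], [-0.7, 0.5], [-0.6, -0.9], [-0.7, -0.5], [-0.4, 0.6], [-0.7, 0.6], [1.0, -0.5]]
red tool 0.0704 -0.0008
redL tool 0.0698 -0.0095
redR tool 0.0698 0.0079
tail tool -0.0463 -0.0002
mid tool 0.009 -0.0006
```

Request:
play_rows(deltas=[[5,[0.02,-0.001,0.01],-1],[5,[0.05,-0.002,0.03],-2.7],[5,[0.08,-0.0035,0.06],-2.7],[5,[0.1,-0.0046,0.09],-2.7],[5,[0.1063,-0.0046,0.12],-2.7],[5,[0.1063,-0.0046,0.14],-2.7],[5,[0.1063,-0.0046,0.145],-2.7],[5,[0.1063,-0.0046,0.145],-2.7],[5,[0.1063,-0.0046,0.145],-2.7],[5,[0.1063,-0.0046,0.145],-2.7],[5,[0.1063,-0.0046,0.145],-2.7]])

```text
clock: 6.72
eef_pos: [0.4652, -0.2918, 0.1223]
tcp_rot: [179.9, 0.1, 107.9]
contact_force: [-0.6, -0.1, -0.9]
opening: 0.012
gripper_force: 33.5
```

```bash
python3 - <<'E'
from h import *
s=env.observe();print(s["eef_pos"].round(4),s["tcp_rot"].round(2))
for n in("wrist","side"):
    ci,im=cap(n,"a_"+n)
w=cv2.imread("pics/a_wrist_raw.png");d=cv2.imread("pics/a_side_raw.png")[100:220,230:360]
cv2.imwrite("pics/a.png",np.hstack([cv2.resize(w,(400,300)),cv2.resize(d,(400,300),interpolation=cv2.INTER_CUBIC)]))
E
```

```text
[ 0.4652 -0.2918  0.1223] [1.7987e+02 1.3000e-01 1.0788e+02]
```

View pics/a.png

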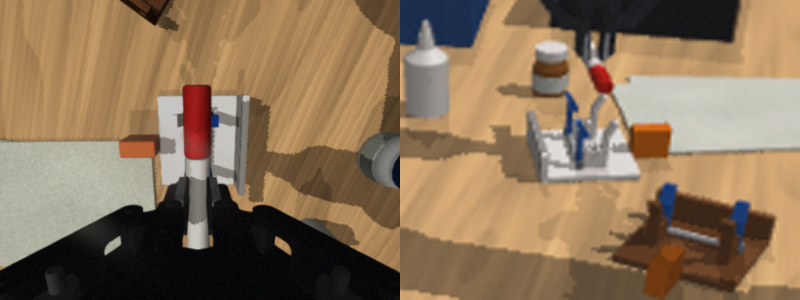

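Left: the marker's red end is over the holder, whose base runs from (159,97) to (162,185) and its wall top at x≈243. Right: the marker is above the clips. One numeric check of the holder pose from here.

```bash
python3 - <<'E'
from h import *
s=env.observe();print(s["eef_pos"].round(4),s["tcp_rot"].round(2))
ci=env.camera_info("wrist");im=env.capture("wrist")
hsv=cv2.cvtColor(im,cv2.COLOR_RGB2HSV)
# predicted outline vs white mask edges
h=np.array([.4644,-.2886]);a=np.radians(18.3);R=np.array([[np.cos(a),-np.sin(a)],[np.sin(a),np.cos(a)]])
def H(x,y,z): return np.r_[h+R@[x/1e3,y/1e3],z/1e3]
g=cv2.inRange(hsv,(0,0,120),(180,60,255))
for n,p0,p1 in(("front",H(-50,40,10),H(-50,-45,10)),):
  pass
def edge(p,q):  # along line from p(outside) to q(inside): first white px
    P,Q=proj(ci,p),proj(ci,q);t=np.linspace(0,1,400);pts=P+(Q-P)*t[:,None]
    w=np.array([g[int(round(v)),int(round(u))]>0 if 0<=v<384 and 0<=u<512 else False for u,v in pts])
    i=w.argmax();return np.linalg.norm(q-p)*t[i]*1e3
for y in(50,40,30): print("front edge at x=-50? y",y,-75+edge(H(-75,y,10),H(-20,y,10)))
for y in(50,30,0,-20,-35): print("wall back edge x=58? y",y,85-edge(H(85,y,42),H(40,y,42)))
for x in(-40,-30,): print("+y edge=60?",x,85-edge(H(x,85,10),H(x,40,10)))
print("+y wall edge",85-edge(H(54,85,42),H(54,40,42)))
for x in(-40,-30): print("-y edge=-60?",x,-85+edge(H(x,-85,10),H(x,-40,10)))
E
```

```text
[ 0.4647 -0.2915  0.1218] [1.7991e+02 9.0000e-02 1.0788e+02]
front edge at x=-50? y 50 -50.46365914786966
front edge at x=-50? y 40 -50.05012531328322
front edge at x=-50? y 30 -50.6015037593985
wall back edge x=58? y 50 56.12781954887218
wall back edge x=58? y 30 56.35338345864662
wall back edge x=58? y 0 56.127819548872175
wall back edge x=58? y -20 56.24060150375941
wall back edge x=58? y -35 56.01503759398497
+y edge=60? -40 60.07518796992482
+y edge=60? -30 60.07518796992481
+y wall edge 60.526315789473685
-y edge=-60? -40 -58.383458646616546
-y edge=-60? -30 -54.99999999999999
```

Request:
play_rows(deltas=[[5,[0.003,0,0.01],-0.4],[5,[0.003,0,0.025],-0.4],[5,[0.003,0,0.038],-0.4],[5,[0.003,0,0.046],-0.4],[5,[0.003,0,0.052],-0.4],[5,[0.003,0,0.058],-0.4],[5,[0.003,0,0.064],-0.4],[5,[0.003,0,0.07],-0.4],[5,[0.003,0,0.075],-0.4],[5,[0.003,0,0.08],-0.4]])

```text
clock: 7.7
eef_pos: [0.4621, -0.2889, 0.0408]
tcp_rot: [-179.9, 0.0, 108.3]
contact_force: [-1.5, 2.9, 14.1]
opening: 0.012
gripper_force: 38.9
```

```bash
python3 - <<'E'
from h import *
s=env.observe();print(s["eef_pos"].round(4),s["tcp_rot"].round(2),s["contact_force"].round(1),s["wrist_torque"].round(2))
E
```

```text
[ 0.4621 -0.2889  0.0408] [-1.7994e+02  1.0000e-02  1.0825e+02] [-1.5  2.9 14.1] [ 0.66  0.17 -0.03]
```

Request:
play_rows(deltas=[[5,[0,0,0],0],[5,[0,0,0.003],0],[5,[0,0,0.006],0],[5,[0,0,0.009],0],[5,[0,0,0.012],0],[5,[0,0,0.015],0],[5,[0,0,0.0155],0],[5,[0,0,0.0155],0],[5,[0,0,0.0155],0]], squeeze=80)

```text
clock: 8.45
eef_pos: [0.4645, -0.2881, 0.0274]
tcp_rot: [179.9, 0.0, 108.3]
contact_force: [-4.6, 3.0, 21.9]
opening: 0.0095
gripper_force: 75.3
```

```bash
python3 - <<'E'
from h import *
s=env.observe();print(s["eef_pos"].round(4),s["contact_force"].round(1),s["wrist_torque"].round(2))
ci,im=cap("wrist","b_w");cj,d=cap("side","b_s")
d=cv2.imread("pics/b_s_raw.png")[100:220,230:360];w=cv2.imread("pics/b_w_raw.png")
cv2.imwrite("pics/b.png",np.hstack([cv2.resize(w,(400,300)),cv2.resize(d,(400,300),interpolation=cv2.INTER_CUBIC)]))
E
```

```text
[ 0.4645 -0.2881  0.0274] [-4.6  3.  21.9] [ 0.82  1.07 -0.07]
```

View pics/b.png

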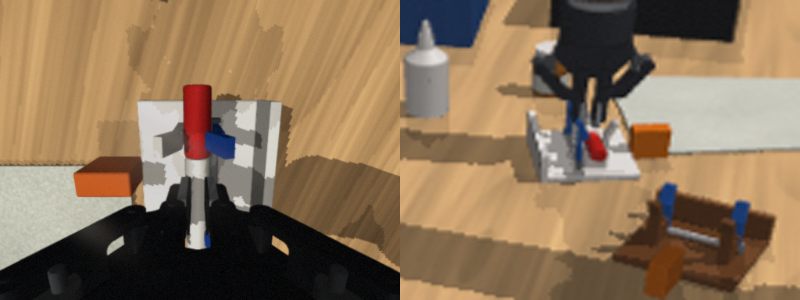

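Force is about 22 N at nearly the seat height, and the marker lies between the prongs and the blue jaw. I'll relax the push, release, back up and check.

Request:
play_rows(deltas=[[5,[0,0,-0.001],0],[45,[0,0,-0.001],0],[45,[0,0,-0.001],0],[45,[0,0,-0.001],0],[45,[0,0,-0.001],0],[45,[0,0,-0.01],0],[45,[0,0,-0.03],0],[45,[0,0,-0.06],0],[45,[0,0,-0.09],0],[45,[0,0,-0.12],0],[45,[-0.02,0,-0.14],0],[45,[-0.05,0,-0.15],0]], squeeze=40)

```text
clock: 9.55
eef_pos: [0.4806, -0.3338, 0.1791]
tcp_rot: [179.8, 0.1, 108.5]
contact_force: [0.8, 0.3, 0.4]
opening: 0.0385
gripper_force: 0.0
```

Request:
play_rows(deltas=[[45,[-0.03,0,0],0],[45,[-0.05,0,-0.01],0],[45,[-0.06,0,-0.01],0],[45,[-0.06,0,-0.01],0],[45,[-0.06,0,-0.01],0],[45,[-0.06,0,-0.01],0]])

```text
clock: 10.05
eef_pos: [0.4971, -0.3904, 0.1842]
tcp_rot: [-180.0, -0.1, 108.4]
contact_force: [0.7, 0.5, -0.0]
opening: 0.0384
gripper_force: 0.0
```

```bash
python3 - <<'E'
from h import *
import pickle
s=env.observe();print(s["eef_pos"].round(4),s["tcp_rot"].round(2),s["contact_force"].round(1))
ci,im=cap("wrist","c_w");pickle.dump((ci,s),open("c.pkl","wb"));cap("side","c_s")
d=cv2.imread("pics/c_s_raw.png")[125:195,260:351];w=cv2.imread("pics/c_w_raw.png")[0:230,130:400]
cv2.imwrite("pics/c.png",np.hstack([cv2.resize(w,(400,341)),cv2.resize(d,(400,341),interpolation=cv2.INTER_CUBIC)]))
E
```

```text
[ 0.4971 -0.3904  0.1842] [-1.7996e+02 -1.4000e-01  1.0836e+02] [ 0.7  0.5 -0. ]
```

View pics/c.png

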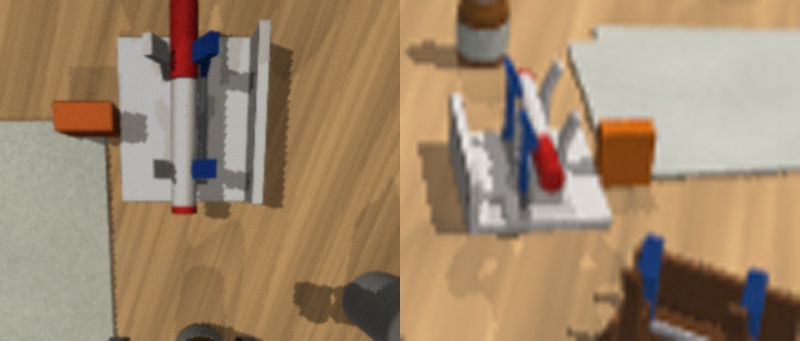

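```bash
cat > ho.py <<'E'
from h import *
def meas(ci,im,h,adeg,ys=(50,30,0,-20,-45),xs=(-40,-30)):
    hsv=cv2.cvtColor(im,cv2.COLOR_RGB2HSV);g=cv2.inRange(hsv,(0,0,110),(180,60,255))
    for _ in range(2):
        a=np.radians(adeg);R=np.array([[np.cos(a),-np.sin(a)],[np.sin(a),np.cos(a)]])
        H=lambda x,y,z:np.r_[h+R@[x/1e3,y/1e3],z/1e3]
        def edge(p,q):
            P,Q=proj(ci,p),proj(ci,q);t=np.linspace(0,1,400);pts=(P+(Q-P)*t[:,None]).round().astype(int)
            w=[0<=v<384 and 0<=u<512 and g[v,u]>0 for u,v in pts]
            return np.linalg.norm(q-p)*t[int(np.argmax(w))]*1e3
        wl=np.array([85-edge(H(85,y,42),H(40,y,42)) for y in ys]);f=np.polyfit(ys,wl,1)
        fr=np.array([-75+edge(H(-75,y,10),H(-20,y,10)) for y in (50,40,30)])
        pe=np.array([85-edge(H(x,85,10),H(x,40,10)) for x in xs]);ne=np.array([-85+edge(H(x,-85,10),H(x,-40,10)) for x in xs])
        print("wall",wl.round(1),"front",fr.round(1),"+y",pe.round(1),"-y",ne.round(1))
        ex=((np.polyval(f,0)-57.5)+(np.median(fr)+50))/2;ey=(np.median(pe)+np.median(ne))/2
        h=h+R@[ex/1e3,ey/1e3];adeg+=-np.degrees(f[0])
        print("holder",h.round(4),round(adeg,2))
    return h,adeg
E
python3 - <<'E'
from ho import *
import pickle
ci,s=pickle.load(open("c.pkl","rb"));im=cv2.imread("pics/c_w_raw.png")[:,:,::-1].copy()
h,a=meas(ci,im,np.array([.4634,-.2887]),18.3)
r=np.radians(a);X=np.array([np.cos(r),np.sin(r)]);Y=np.array([-np.sin(r),np.cos(r)])
cs=env.camera_info("side")
for y in(70,-70):
  for z in(.046,.056): print(y,z,proj(cs,np.r_[h+Y*y/1e3,z]).round(1), "wrist",proj(ci,np.r_[h+Y*y/1e3,z]).round(1))
# marker in wrist image: axis px; red tail
hsv=cv2.cvtColor(im,cv2.COLOR_RGB2HSV)
red=cv2.inRange(hsv,(0,120,60),(6,255,255))|cv2.inRange(hsv,(174,120,60),(180,255,255))
n,l,st,c=cv2.connectedComponentsWithStats(red);print("wrist red",[(st[i].tolist(),c[i].round(1)) for i in range(1,n) if st[i,4]>10])
si=cv2.cvtColor(cv2.imread("pics/c_s_raw.png"),cv2.COLOR_BGR2HSV)
red=cv2.inRange(si,(0,120,60),(6,255,255))|cv2.inRange(si,(174,120,60),(180,255,255))
n,l,st,c=cv2.connectedComponentsWithStats(red[125:195,260:351]);print("side red",[(st[i].tolist(),c[i].round(1)) for i in range(1,n) if st[i,4]>3])
E
```

```text
wall [58.3 58.4 57.9 58.9 58.2] front [-49.4 -49.8 -49.1] +y [59.6 61.5] -y [-59.2 -59.2]
holder [ 0.4639 -0.2878] 18.36
wall [57.6 57.6 57.1 58.2 57.3] front [-50.1 -50.5 -49.8] +y [58.9 61.9] -y [-59.8 -59.8]
holder [ 0.4638 -0.2875] 18.31
70 0.046 [294.3 161.6] wrist [254.3  -0.9]
70 0.056 [294.5 158.9] wrist [254.4  -5.5]
-70 0.046 [287.3 140.3] wrist [254.  146.8]
-70 0.056 [287.5 137.8] wrist [254.  147.6]
wrist red [([244, 0, 20, 53, 869], array([253. ,  24.9])), ([246, 139, 16, 6, 79], array([253.6, 141.1]))]
side red [([30, 28, 7, 11, 51], array([33.3, 33.6]))]
```

Request:
play_rows(deltas=[[0,[0.03,0,0.01],0],[0,[0.065,0,0.03],0],[0,[0.09,0.0005,0.05],0],[0,[0.105,0.0008,0.07],0],[0,[0.108,0.0008,0.09],0],[0,[0.108,0.0008,0.105],0],[0,[0.108,0.0008,0.115],0],[0,[0.108,0.0008,0.12],0],[0,[0.108,0.0008,0.124],0],[0,[0.108,0.0008,0.127],0],[0,[0.108,0.0008,0.129],0],[0,[0.108,0.0008,0.13],0]])

```text
clock: 11.15
eef_pos: [0.4647, -0.29, 0.0554]
tcp_rot: [180.0, 0.0, 108.3]
contact_force: [0.1, 1.4, 0.7]
opening: 0.0005
gripper_force: 0.0
```

Request:
play_rows(deltas=[[0,[0,0,0.001],0],[0,[0,0,0.001],0],[0,[0,0,0.001],0],[0,[0,0,0.001],0]])

```text
clock: 11.48
eef_pos: [0.4646, -0.2897, 0.0543]
tcp_rot: [180.0, 0.0, 108.3]
contact_force: [0.4, 0.1, 0.2]
opening: 0.0001
gripper_force: 0.0
```

The TCP reached 0.0543 m with no contact, so the marker top is at or below home height and the marker is seated. Next, the fixture.

Request:
play_rows(deltas=[[0,[0,0,-0.02],0],[0,[0,0,-0.05],0],[0,[0,0,-0.09],0],[0,[0,0,-0.13],0],[0,[0,0,-0.17],0],[0,[0,0,-0.19],0]])

```text
clock: 11.98
eef_pos: [0.4662, -0.2911, 0.2496]
tcp_rot: [179.7, 0.3, 108.3]
contact_force: [1.2, -0.9, 1.3]
opening: 0.0001
gripper_force: 0.0
```

```bash
python3 - <<'E'
from h import *
s=env.observe();print(s["eef_pos"].round(4),s["tcp_rot"].round(2),s["joint_positions"].round(1))
E
```

```text
[ 0.4662 -0.2911  0.2496] [179.7    0.28 108.28] [ 12.2  14.5  20.3 102.4  -5.6  63.7  52.6]
```

Request:
play_rows(deltas=[[50,[0.015,0.014,0],6],[50,[0.03,0.028,0],13],[50,[0.05,0.047,0],20],[50,[0.07,0.065,0],27],[50,[0.09,0.085,0],34],[50,[0.11,0.104,0],41],[50,[0.13,0.122,0],48],[50,[0.15,0.141,0],55],[50,[0.17,0.16,0],62],[50,[0.19,0.179,0],69],[50,[0.21,0.198,0],76],[50,[0.23,0.216,0],83]])

```text
clock: 12.98
eef_pos: [0.5977, -0.002, 0.2443]
tcp_rot: [-180.0, -0.0, 25.0]
contact_force: [1.1, -0.3, -0.6]
opening: 0.0426
gripper_force: 0.0
```

```bash
python3 - <<'E'
from h import *
s=env.observe();print(s["eef_pos"].round(4),s["tcp_rot"].round(2),s["joint_positions"].round(1))
E
```

```text
[ 0.5977 -0.002   0.2443] [-1.800e+02 -2.000e-02  2.497e+01] [-21.   20.6  23.9  95.8  -9.1  65.5 -59.7]
```

Request:
play_rows(deltas=[[50,[0.008,-0.005,0],7],[50,[0.016,-0.01,0],14],[50,[0.02,-0.015,0],21],[50,[0.02,-0.015,0],28],[50,[0.02,-0.015,0],35],[50,[0.02,-0.015,0],35],[50,[0.02,-0.015,0],35],[50,[0.02,-0.015,0],35],[50,[0.02,-0.015,0],35],[50,[0.02,-0.015,0],35]])

```text
clock: 13.82
eef_pos: [0.6089, 0.0185, 0.2442]
tcp_rot: [-180.0, -0.0, -9.6]
contact_force: [-0.4, -0.6, -0.5]
opening: 0.0428
gripper_force: 0.0
```

```bash
python3 - <<'E'
from h import *
import pickle
s=env.observe();print(s["eef_pos"].round(4),s["tcp_rot"].round(2),s["joint_positions"].round(1))
ci,im=cap("wrist","f");pickle.dump((ci,s),open("f.pkl","wb"))
E
```

```text
[0.6089 0.0185 0.2442] [-179.99   -0.     -9.62] [-27.1  22.7  30.1  94.3 -12.2  66.3 -93.6]
```

View pics/f.png

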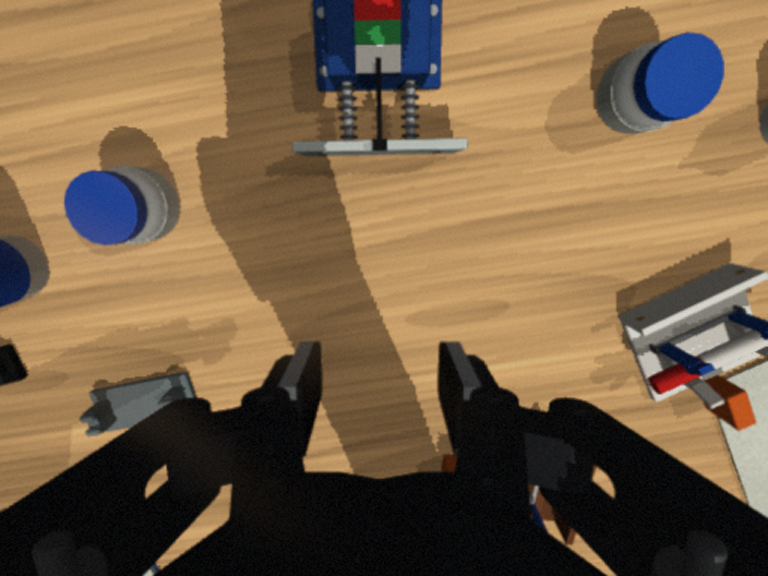

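The plate's front top edge runs from about (295,152) to (467,149). The pointer is at x≈379, in the white zone.

```bash
python3 - <<'E'
from h import *
import pickle
ci,s=pickle.load(open("f.pkl","rb"))
im=cv2.imread("pics/f_raw.png");hsv=cv2.cvtColor(im,cv2.COLOR_BGR2HSV)
print(hsv[90:106,215].tolist(),"\n",hsv[90:106,290].tolist())
for u0,v0,u1,v1 in((295,152.5,467,149.5),(295,142,467,139)):
    a,b=onz(ci,u0/1.5,v0/1.5,.0595),onz(ci,u1/1.5,v1/1.5,.0595);d=a-b
    print(a.round(4),b.round(4),np.linalg.norm(d),((a+b)/2).round(4),"yaw",np.degrees(np.arctan2(-d[0],d[1])))
print(onz(ci,379.5/1.5,150/1.5,.0595).round(4), onz(ci,378/1.5,60/1.5,.0625).round(4))
E
```

```text
[[16, 129, 91], [16, 130, 92], [16, 132, 93], [16, 98, 94], [33, 26, 99], [45, 14, 111], [51, 16, 114], [60, 11, 118], [55, 13, 116], [60, 16, 112], [60, 12, 103], [48, 16, 82], [40, 13, 60], [16, 74, 52], [16, 129, 75], [16, 132, 93]] 
 [[14, 126, 117], [17, 118, 117], [18, 50, 133], [49, 12, 164], [60, 10, 183], [60, 10, 182], [60, 8, 188], [56, 10, 187], [60, 9, 178], [64, 13, 141], [66, 15, 85], [18, 36, 71], [16, 116, 121], [17, 123, 158], [16, 128, 157], [16, 121, 156]]
[0.7057 0.0701 0.0595] [ 0.6851 -0.0656  0.0595] 0.13726682216571517 [0.6954 0.0022 0.0595] yaw -8.640128585647739
[0.7135 0.0684 0.0595] [ 0.693  -0.0665  0.0595] 0.13644920630559404 [0.7032 0.0009 0.0595] yaw -8.645745101598784
[0.6963 0.0032 0.0595] [ 0.7598 -0.0063  0.0625]
```

Request:
play_rows(deltas=[[60,[-0.01,0.023,0],-2],[60,[-0.023,0.055,0],-6],[60,[-0.038,0.09,0],-11],[60,[-0.053,0.125,0],-16],[60,[-0.068,0.16,0],-21],[60,[-0.084,0.195,0],-25],[60,[-0.099,0.23,0],-27.9],[60,[-0.114,0.265,0],-27.9],[60,[-0.128,0.3,0],-27.9],[60,[-0.141,0.33,0],-27.9],[60,[-0.15,0.35,0],-27.9],[60,[-0.154,0.359,0],-27.9]])

```text
clock: 14.87
eef_pos: [0.394, -0.3128, 0.2446]
tcp_rot: [179.9, 0.0, 17.9]
contact_force: [0.8, -0.2, -0.5]
opening: 0.0512
gripper_force: 0.0
```

Request:
play_rows(deltas=[[60,[0,0,0.03],0],[60,[0,0,0.06],0],[60,[0,0,0.09],0],[60,[0,0,0.11],0],[60,[0,0,0.12],0],[60,[0,0,0.12],0],[60,[0,0,0.12],0],[60,[0,0,0.12],0]])

```text
clock: 15.53
eef_pos: [0.3978, -0.3098, 0.1253]
tcp_rot: [179.9, -0.1, 18.2]
contact_force: [0.6, 0.3, -0.1]
opening: 0.0511
gripper_force: 0.0
```

```bash
python3 - <<'E'
from h import *
s=env.observe();print(s["eef_pos"].round(4),s["tcp_rot"].round(2),s["joint_positions"].round(1))
ci=env.camera_info("wrist");im=env.capture("wrist");hsv=cv2.cvtColor(im,cv2.COLOR_RGB2HSV)
o=cv2.inRange(hsv,(4,190,120),(16,255,255))
n,l,st,c=cv2.connectedComponentsWithStats(o)
for i in range(1,n):
  if st[i,4]>60: print(st[i],onz(ci,*c[i],.045).round(4))
cv2.imwrite("pics/g.png",im[:,:,::-1])
E
```

```text
[ 0.3978 -0.3098  0.1253] [ 1.7991e+02 -9.0000e-02  1.8230e+01] [  6.1  20.8  34.6 115.6 -15.8  48.  -22.2]
[243 173  20  12 153] [ 0.4133 -0.3064  0.045 ]
[243 193  19  23 310] [ 0.3861 -0.3121  0.045 ]
```

View pics/g.png

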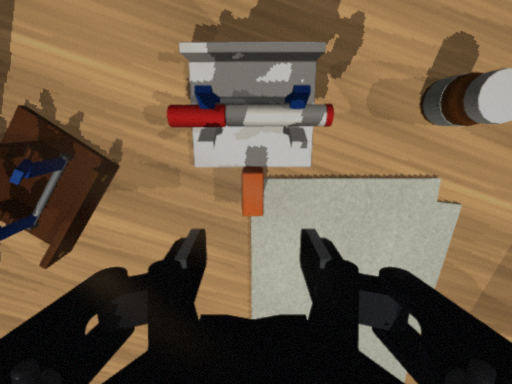

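The tab, at px (253,192), is centred between the fingers, and the marker is seated in both clips. Descend and pinch.

Request:
play_rows(deltas=[[60,[0,0,0.025],0],[60,[0,0,0.055],0],[60,[0,0,0.08],0],[60,[0,0,0.1],0],[60,[0,0,0.11],0],[60,[0,0,0.113],0],[60,[0,0,0.113],0],[40,[0,0,0.113],0],[25,[0,0,0.113],0],[5,[0,0,0.113],0],[5,[0,0,0.113],0],[5,[0,0,0.113],0]], squeeze=50)

```text
clock: 16.58
eef_pos: [0.3977, -0.3099, 0.0126]
tcp_rot: [179.9, -0.1, 18.2]
contact_force: [-0.9, -0.6, 6.0]
opening: 0.0182
gripper_force: 49.1
```

Request:
play_rows(deltas=[[5,[0,0,0],0],[5,[0,0,0],0],[5,[0,0,0],0]])

```text
clock: 16.83
eef_pos: [0.3977, -0.3099, 0.0126]
tcp_rot: [179.9, -0.1, 18.2]
contact_force: [-0.5, 0.5, 5.9]
opening: 0.018
gripper_force: 49.1
```

```bash
python3 - <<'E'
from h import *
s=env.observe();print(s["eef_pos"].round(4),s["tcp_rot"].round(2),s["contact_force"].round(1),s["wrist_torque"].round(2),s["opening"],s["gripper_force"])
E
```

```text
[ 0.3977 -0.3099  0.0126] [ 1.7991e+02 -1.1000e-01  1.8220e+01] [-0.5  0.5  5.9] [0.13 0.23 0.1 ] 0.01800149626378688 49.10276234149933
```

Request:
play_rows(deltas=[[5,[0.008,-0.007,-0.0005],0],[5,[0.025,-0.021,-0.0005],1],[5,[0.045,-0.038,-0.0005],3],[5,[0.065,-0.055,-0.0005],5],[5,[0.083,-0.071,-0.0005],6],[5,[0.098,-0.0836,-0.0005],8],[5,[0.111,-0.1,-0.0005],10],[5,[0.124,-0.116,-0.0005],12],[5,[0.137,-0.132,-0.0005],14],[5,[0.15,-0.148,-0.0005],16],[5,[0.16,-0.16,-0.0005],18],[5,[0.165,-0.167,-0.0005],20]], squeeze=60)

```text
clock: 17.83
eef_pos: [0.5028, -0.098, 0.0127]
tcp_rot: [180.0, -0.1, -1.8]
contact_force: [-2.8, -5.2, 5.6]
opening: 0.018
gripper_force: 59.5
```

```bash
python3 - <<'E'
from h import *
s=env.observe();print(s["eef_pos"].round(4),s["tcp_rot"].round(2),s["contact_force"].round(1),s["wrist_torque"].round(2),s["joint_positions"].round(0))
p=s["eef_pos"];Y=np.radians(s["tcp_rot"][2]);d=np.array([.5502,.0247])-p[:2]
print(d@[np.cos(Y),np.sin(Y)],d@[np.sin(Y),-np.cos(Y)],s["tcp_rot"][2]+8.65)
E
```

```text
[ 0.5028 -0.098   0.0127] [ 1.7995e+02 -1.3000e-01 -1.8300e+00] [-2.8 -5.2  5.6] [-1.13  0.46 -0.19] [-19.  34.  33. 118. -30.  37. -57.]
0.04343122010896055 -0.12414462227808286 6.818960134094651
```

Request:
play_rows(deltas=[[5,[0.004,-0.01,0],0.5],[5,[0.009,-0.026,0],1.5],[5,[0.015,-0.044,0],2.5],[5,[0.021,-0.062,0],3.5],[5,[0.028,-0.08,0],4.5],[5,[0.034,-0.098,0],5.5],[5,[0.039,-0.112,0],6.3],[5,[0.042,-0.121,0],6.8],[5,[0.043,-0.124,0],6.8],[5,[0.043,-0.124,0],6.8],[5,[0.043,-0.124,0],6.8],[5,[0.043,-0.124,0],6.8]])

```text
clock: 18.83
eef_pos: [0.5494, 0.0248, 0.0127]
tcp_rot: [-179.9, -0.1, -8.6]
contact_force: [0.2, -0.0, 4.5]
opening: 0.0178
gripper_force: 59.6
```

```bash
python3 - <<'E'
from h import *
s=env.observe();print(s["eef_pos"].round(4),s["tcp_rot"].round(2),s["contact_force"].round(1),s["wrist_torque"].round(2))
ci,im=cap("wrist","k")
ct,_=cap("top","kt");t=cv2.imread("pics/kt_raw.png")[60:190,200:330]
cv2.imwrite("pics/k2.png",np.hstack([cv2.resize(cv2.imread("pics/k_raw.png"),(480,360)),cv2.resize(t,(320,360),interpolation=cv2.INTER_CUBIC)]))
E
```

```text
[0.5494 0.0248 0.0127] [-1.7991e+02 -1.3000e-01 -8.5700e+00] [ 0.2 -0.   4.5] [ 0.07 -0.06 -0.11]
```

View pics/k2.png

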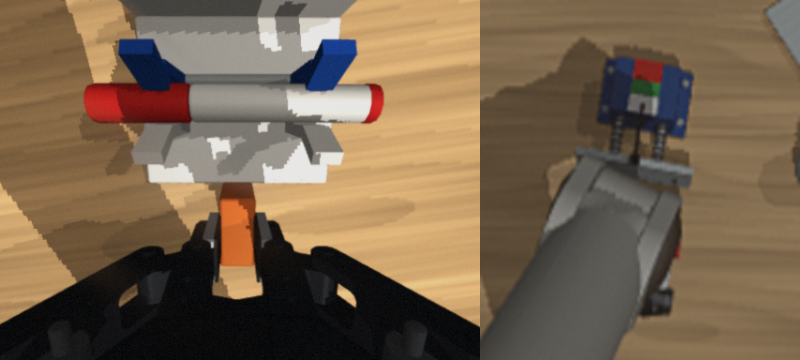

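The holder is still square in the grip: its front edge runs level from (148,183) to (327,183), and the marker sits under both blue arms. The back wall is just short of the plate.

```bash
python3 - <<'E'
from h import *
s=env.observe();ci=env.camera_info("wrist");k=512/480
a,b=onz(ci,148*k,183.5*k,.01),onz(ci,327*k,183*k,.01);d=a-b;m=(a+b)/2
yaw=np.arctan2(-d[0],d[1]);X=np.array([np.cos(yaw),np.sin(yaw)]);print("len",np.linalg.norm(d),"yaw",np.degrees(yaw),"origin",(m[:2]+.05*X).round(4))
g=np.radians(s["tcp_rot"][2]);print("from grip",(s["eef_pos"][:2]+.07*np.array([np.cos(g),np.sin(g)])).round(4))
F=np.array([.6965,.0025]);f=np.radians(-8.65);q=m[:2]+.05*X-F
print("in fixture frame x,y",q@[np.cos(f),np.sin(f)],q@[-np.sin(f),np.cos(f)])
E
```

```text
len 0.11963366860666963 yaw -8.35423676948123 origin [0.618  0.0141]
from grip [0.6186 0.0143]
in fixture frame x,y -0.07936078906048058 -0.0003899349160209271
```

Request:
play_rows(deltas=[[5,[0.004,0,0],0.2],[5,[0.009,0,0],0.2],[5,[0.014,0,0],0.2],[5,[0.019,0,0],0.2],[5,[0.023,0,0],0.2],[5,[0.027,0,0],0.2],[5,[0.031,0,0],0.2],[5,[0.035,0,0],0.2],[5,[0.038,0,0],0.2],[5,[0.039,0,0],0.2],[5,[0.039,0,0],0.2],[5,[0.039,0,0],0.2]])

```text
clock: 19.93
eef_pos: [0.5776, 0.0206, 0.0123]
tcp_rot: [-179.8, 1.0, -8.8]
contact_force: [-25.8, 4.7, 33.3]
opening: 0.0182
gripper_force: 63.7
```

Request:
play_rows(deltas=[[5,[0,0,0],0],[5,[0,0,0],0],[5,[0,0,0],0],[5,[0,0,0],0]])

```text
clock: 20.27
eef_pos: [0.5776, 0.0206, 0.0123]
tcp_rot: [-179.8, 1.0, -8.8]
contact_force: [-25.3, 4.4, 34.0]
opening: 0.018
gripper_force: 63.6
```

```bash
python3 - <<'E'
from h import *
s=env.observe();print(s["eef_pos"].round(4),s["tcp_rot"].round(2),s["contact_force"].round(1),s["wrist_torque"].round(2))
ct,_=cap("top","mt");t=cv2.imread("pics/mt_raw.png")[65:165,215:325]
cs,_=cap("side","ms");d=cv2.imread("pics/ms_raw.png")[150:250,140:250]
cv2.imwrite("pics/m2.png",np.hstack([cv2.resize(x,(400,364),interpolation=cv2.INTER_CUBIC) for x in(t,d)]))
E
```

```text
[0.5776 0.0206 0.0123] [-179.76    0.99   -8.76] [-25.3   4.4  34. ] [ 0.85  5.32 -0.09]
```

View pics/m2.png

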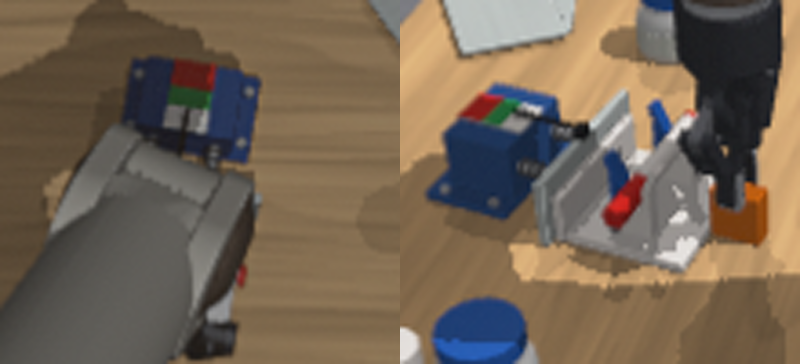

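The pointer is still just inside the white zone, about 1–2 mm short of green. The tool is pressing down at about 34 N, so desk friction is eating the push. I'll relieve the downward load.

Request:
play_rows(deltas=[[5,[0,0,-0.0005],0],[5,[0,0,-0.001],0],[5,[0,0,-0.0015],0],[5,[0,0,-0.0015],0],[5,[0,0,-0.0015],0]])

```text
clock: 20.78
eef_pos: [0.5818, 0.0201, 0.0124]
tcp_rot: [-179.9, 0.5, -8.8]
contact_force: [-10.3, 2.3, 6.9]
opening: 0.0181
gripper_force: 60.5
```

Request:
play_rows(deltas=[[5,[0,0,-0.0003],0],[5,[0.001,0,-0.0003],0],[5,[0.002,0,-0.0003],0],[5,[0.003,0,-0.0003],0],[5,[0.004,0,-0.0003],0],[5,[0.004,0,-0.0003],0]])

```text
clock: 21.28
eef_pos: [0.584, 0.0198, 0.0124]
tcp_rot: [-179.9, 0.7, -8.8]
contact_force: [-13.5, 3.0, 11.2]
opening: 0.0183
gripper_force: 60.9
```

```bash
python3 - <<'E'
from h import *
s=env.observe();print(s["eef_pos"].round(4),s["tcp_rot"].round(2),s["contact_force"].round(1))
E
```

```text
[0.584  0.0198 0.0124] [-179.86    0.72   -8.76] [-13.5   3.   11.2]
```

Request:
play_rows(deltas=[[5,[0.001,0,-0.0003],0],[5,[0.002,0,-0.0006],0],[5,[0.003,0,-0.0009],0],[5,[0.003,0,-0.0009],0],[5,[0.003,0,-0.0009],0],[5,[0.003,0,-0.0009],0]])

```text
clock: 21.78
eef_pos: [0.5878, 0.0194, 0.0126]
tcp_rot: [-179.9, 0.6, -8.8]
contact_force: [-9.5, 3.0, 1.5]
opening: 0.018
gripper_force: 59.9
```

```bash
python3 - <<'E'
from h import *
s=env.observe();print(s["eef_pos"].round(4),s["tcp_rot"].round(2),s["contact_force"].round(1),s["joint_velocities"].round(1))
cap("top","nt");cs,_=cap("side","ns");t=cv2.imread("pics/nt_raw.png")[65:165,215:325];d=cv2.imread("pics/ns_raw.png")[150:250,140:250]
cv2.imwrite("pics/n2.png",np.hstack([cv2.resize(x,(400,364),interpolation=cv2.INTER_CUBIC) for x in(t,d)]))
E
```

```text
[0.5878 0.0194 0.0126] [-179.89    0.63   -8.75] [-9.5  3.   1.5] [-0.1 -0.  -0.1  0.1 -0.  -0.1  0. ]
```

View pics/n2.png

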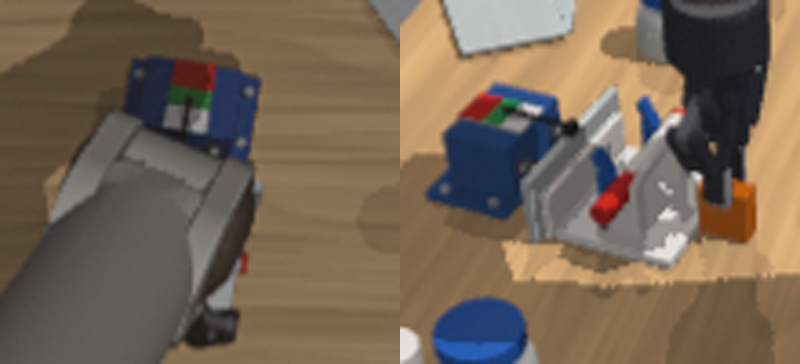

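The pointer tip at (187,97) is in the middle of green (rows 88–108). The push is about 10 N and steady, the holder is flat, and the marker is clipped. Handing in.

```bash
python3 -c "
from workcell import env
print(env.close_job())"
```

```text
the job is handed in; nothing more can be done
None
```

I seated the marker in both clips, pressed the holder against the plate until its pointer stood mid-green under a steady push of about 10 N, and handed the job in at about 22 s with the arm still holding it there.

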